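Take the pile of game things apart and put each in its place

ROBOT

A 6-joint arm with a two-finger parallel gripper is mounted at the origin on the work surface. World frame = base frame: x ahead of the robot, y to its left, z up, the work surface at z = 0. Lengths are in m, angles in degrees, forces in N, time in s.
With the tool pointing down it reaches from about 0.3 to 0.75 m from the base axis. Payload 8.5 kg.
Tool frame: the origin (TCP) lies midway between the tips of the shut fingers; the grasp point (between the pads) lies 19 mm behind it; z points along the fingers, y is the direction in which the jaws open and shut (so a half turn about z gives the same grasp; the last joint's range is limited). The gripper opens to 85 mm and grips with 20 to 120 N. Pads are 22 mm wide; open, the fingers measure 114 mm over their backs; the gripper's body (76 mm by 85 mm) begins 54 mm behind the grasp point. The pads swing forward as they close: fully open they stand 13 mm farther back than shut.
Start: joints at [-78.054, 21.807, 74.336, -0, 83.858, -12.336], TCP at [0.226, -0.501, 0.231] pointing down, gripper open.
Joint ranges: [-178.18, 178.18], [-50.72, 133.34], [12.68, 142.11], [-81.47, 261.47], [9.98, 163.14], [-165.26, 165.26]. Speed limits (degrees/s): [136.94, 136.94, 180, 180, 180, 180].

INTERFACE

Orientations are given as a 3x3 rotation matrix whose columns are the frame's x, y, z axes.
In Python, from rig import env gives the robot as it stands.
- The arm moves only by the shell command python3 -m inch 'ROWS' [FORCE]. ROWS is text: rows parted by semicolons, each of 5 numbers parted by spaces: the finger opening in mm, from 0 to 85.4, then the shift along the tool's x, y, z in mm, then the turn about the tool's z in degrees. In form: jaw dx dy dz turn; .... A call has 1 to 10 rows; each row is the pose to reach, as a shift and turn from the pose commanded when the call began, along the tool's axes at that moment; what a row does not reach only later rows make up. A row lasts 1/8 s, in which the tool goes at most 62.5 mm and 10.7 degrees, less where a joint would pass 70% of its speed; a pose out of reach is approached as far as the arm can. A call with a gripper value outside its range is refused whole. The fingers move at their own pace and stop on an object; FORCE is the grip in N (left out, the last holds). Time passes only in rows, so rows that repeat a pose let the fingers close. It gives the time, the measured TCP pose, the force and the opening at its end, in the units of the state.
- env.observe(): the state, without advancing time (a new reading comes with each control period).
- env.get_image(name): name is "scene" or "top" or "wrist"; returns a dict with "color" (480x640x3 uint8, blue, green, red), "range_z" (480x640 float32, m along the optical axis (not along the pixel's ray), 0 where there is no reading), "fov_y" (degrees; the focal length in pixels is half the picture's height over the tangent of half this angle, whatever the lens; pixels are square), "cx", "cy" (the principal point, pixels), "R" (3x3) and "t" (3): a world point X has camera coordinates R X + t. Camera axes: x right, y down, z forward; pixel columns grow to the right and rows downward; lengths in m; the calibration is good to about 2 mm. A picture is of the moment at which its call begins.
- env.close_job(): hands the job in, once; it reports no verdict.
The state is a dict: "time_s": time; "q": joint angles; "qvel": joint speeds; "joint_efforts": joint torques, N m; "position": TCP position; "tool_rot": TCP orientation; "ft_force": force on the tool from outside, world axes, zero at the start; "wrist_torque": the same for the moment, N m; "grip_width": finger opening in m.
Only numpy, scipy, OpenCV 4.12 (cv2) and the standard library are available. Lean on these libraries where they do the work, as an engineer would, in place of code of your own. Each camera call takes 0.05 s, during which the arm holds its last target.

TASK

Take the pile on the white tray apart from the top: first lay the bottle opener on the cork mat, then the wooden box on the black rubber mat, and only then put each cartridge flat into the cradle of its own colour. Centre each thing on its place, lying along it and the same side up as now; let nothing tip over, and leave everything released and at rest.

Things in the scene. Friction and masses are not known exactly. Their poses are not given: they have to be found in the camera images.
- red_cartridge: Red plastic game cartridge with a pale label, a plain flat block 60 (its x) x 40 (its y) x 20 mm high, about 60 g, loose. Origin: centre of its underside, z up. At the start the three cartridges lie flat side by side along their y (6 mm gaps, colours in any order) on a white tray 4 mm thick, as the bottom layer of the pile; only 12 mm of each shows at either end of its x, and those end faces (60 mm apart) are free to be gripped.
- yellow_cartridge: Yellow plastic game cartridge with a pale label, a plain flat block 60 (its x) x 40 (its y) x 20 mm high, about 60 g, loose. Origin: centre of its underside, z up. At the start the three cartridges lie flat side by side along their y (6 mm gaps, colours in any order) on a white tray 4 mm thick, as the bottom layer of the pile; only 12 mm of each shows at either end of its x, and those end faces (60 mm apart) are free to be gripped.
- blue_cartridge: Blue plastic game cartridge with a pale label, a plain flat block 60 (its x) x 40 (its y) x 20 mm high, about 60 g, loose. Origin: centre of its underside, z up. At the start the three cartridges lie flat side by side along their y (6 mm gaps, colours in any order) on a white tray 4 mm thick, as the bottom layer of the pile; only 12 mm of each shows at either end of its x, and those end faces (60 mm apart) are free to be gripped.
- wooden_box: Closed slim box of light wood, lid shut, one solid piece 36 (its x) x 140 (its y) x 30 mm high, about 120 g, loose. Origin: centre of its underside, z up. At the start it lies across the three cartridges, its underside 24 mm above the table.
- opener: Bottle opener, loose, about 70 g, lying along its y: a dark steel bar handle 22 (its x) x 78 (y from -54 to +24) x 14 mm high and a bright steel loop 28 mm wide at y from +24 to +59, which is 5 mm thick and clear of the support. Origin: underside of the handle, below a point that is close to the centre of mass and good to grip across x; z up. At the start it lies on the wooden box, roughly along it, its underside 54 mm above the table.
- red_cradle: Red flat cradle fixed to the table, place of the red cartridge: floor 84 (its x) x 64 (its y) mm, top face 4 mm above the table, with clear plastic rails 4 mm thick, standing 10 mm above the table, along both long sides (56 mm clear between them); open at both x ends. Origin: centre of its underside at table height, z up. A cartridge that is home lies with its x along the cradle's x (either way round), its underside on the floor.
- yellow_cradle: Yellow flat cradle fixed to the table, place of the yellow cartridge: floor 84 (its x) x 64 (its y) mm, top face 4 mm above the table, with clear plastic rails 4 mm thick, standing 10 mm above the table, along both long sides (56 mm clear between them); open at both x ends. Origin: centre of its underside at table height, z up. A cartridge that is home lies with its x along the cradle's x (either way round), its underside on the floor.
- blue_cradle: Blue flat cradle fixed to the table, place of the blue cartridge: floor 84 (its x) x 64 (its y) mm, top face 4 mm above the table, with clear plastic rails 4 mm thick, standing 10 mm above the table, along both long sides (56 mm clear between them); open at both x ends. Origin: centre of its underside at table height, z up. A cartridge that is home lies with its x along the cradle's x (either way round), its underside on the floor.
- rubber_mat: Black rubber mat fixed to the table, place of the wooden box: 66 (its x) x 170 (its y) x 4 mm thick. Origin: centre of its underside at table height, z up. The box belongs along its y, either way round.
- cork_mat: Cork mat fixed to the table, place of the bottle opener: 66 (its x) x 170 (its y) x 4 mm thick. Origin: centre of its underside at table height, z up. The opener belongs along its y, either way round, with its origin at the mat's centre.
Not all that is in view belongs to the job. What is shaped like the yellow_cartridge but turquoise is not meant.

How it is judged (in metres and radians):
On the way, in this order (a step that is already met when the one before it is completed fails the run):
1. the opener lies on the cork mat, released (horizontal distance between opener and cork_mat below 0.015 m and z of opener in the frame of cork_mat between 0.001 and 0.008 m and angle between the y axis of opener and the y axis of cork_mat, either way round below 0.22 rad and angle between opener's own z axis and vertical below 0.1 rad and linear speed of opener below 0.02 m/s and contact force between opener and the fingers below 0.1 N), for 0.2 s.
2. the wooden box lies on the rubber mat, released (horizontal distance between wooden_box and rubber_mat below 0.015 m and z of wooden_box in the frame of rubber_mat between 0.001 and 0.008 m and angle between the y axis of wooden_box and the y axis of rubber_mat, either way round below 0.22 rad and angle between wooden_box's own z axis and vertical below 0.1 rad and linear speed of wooden_box below 0.02 m/s and contact force between wooden_box and the fingers below 0.1 N), for 0.2 s.
At the end, for the whole second after the job is handed in: Opener on the cork mat and box on the rubber mat, centred within 15 mm; each cartridge on the floor of its own colour's cradle, centred within 12 mm; all lined up within 0.22 rad (either way round), level within 0.1 rad, right side up, released and at rest (horizontal distance between opener and cork_mat below 0.015 m and z of opener in the frame of cork_mat between 0.001 and 0.008 m and angle between the y axis of opener and the y axis of cork_mat, either way round below 0.22 rad and angle between each of opener, wooden_box, red_cartridge, yellow_cartridge, blue_cartridge's own z axis and vertical below 0.1 rad and linear speed of each of opener, wooden_box, red_cartridge, yellow_cartridge, blue_cartridge below 0.02 m/s and horizontal distance between wooden_box and rubber_mat below 0.015 m and z of wooden_box in the frame of rubber_mat between 0.001 and 0.008 m and angle between the y axis of wooden_box and the y axis of rubber_mat, either way round below 0.22 rad and horizontal distance between red_cartridge and red_cradle below 0.012 m and z of red_cartridge in the frame of red_cradle between 0.001 and 0.008 m and angle between the y axis of red_cartridge and the y axis of red_cradle, either way round below 0.22 rad and horizontal distance between yellow_cartridge and yellow_cradle below 0.012 m and z of yellow_cartridge in the frame of yellow_cradle between 0.001 and 0.008 m and angle between the y axis of yellow_cartridge and the y axis of yellow_cradle, either way round below 0.22 rad and horizontal distance between blue_cartridge and blue_cradle below 0.012 m and z of blue_cartridge in the frame of blue_cradle between 0.001 and 0.008 m and angle between the y axis of blue_cartridge and the y axis of blue_cradle, either way round below 0.22 rad); the robot touches nothing.
It fails at once if one of the five things is tipped over (angle between any of opener, wooden_box, red_cartridge, yellow_cartridge, blue_cartridge's own z axis and vertical above 0.8 rad).
It fails at once if a cartridge is taken (moved more than 50 mm) before the box is on the rubber mat (distance of any of red_cartridge, yellow_cartridge, blue_cartridge from where it was at the start of the episode above 0.05 m and horizontal distance between wooden_box and rubber_mat above 0.03 m).
It also fails if it takes over 134 s, if anything falls off the work surface, if the arm or the gripper's body presses on something with over 40 N, if the wrist force passes 120 N, or if a joint passes its speed limit or range.

## Working session

There is one attempt and no reset: what is moved stays moved. The work goes in short steps, Python scripts to look and compute and a shell command to move; the robot and the scene stay as the last step left them, time stands still between calls to the robot, and variables do not carry over. Pictures are saved under pics/ and viewed, and the job is handed in when it is done.

```bash
ls; mkdir -p pics; python3 - <<'E'
from rig import env
import cv2,numpy as np
s=env.observe();print(s['time_s'],s['position'],s['tool_rot'],s['grip_width'],s['q'])
for n in ['top','scene','wrist']:
    i=env.get_image(n);cv2.imwrite(f'pics/{n}0.png',i['color']);np.savez(f'/tmp/{n}0.npz',**i)
    print(n,i['fov_y'],i['cx'],i['cy'],i['R'],i['t'])
E
```

```text
pics
0.0 [ 0.22609428 -0.5010394   0.23067461] [[ 9.11553550e-01  4.11181233e-01 -3.44522548e-04]
 [ 4.11181257e-01 -9.11552322e-01  1.52928953e-03]
 [ 3.14764827e-04 -1.53569052e-03 -9.99998771e-01]] 0.08530609663572579 [-7.80547393e+01  2.18435206e+01  7.43870419e+01 -1.18331755e-03
  8.38592477e+01 -1.23336881e+01]
top 44.26732137222852 320.8655531783749 245.75977113516325 [[ 0.01688129 -0.99985385 -0.0027031 ]
 [-0.98573718 -0.01619008 -0.16751145]
 [ 0.1674432   0.00549236 -0.98586643]] [-0.02970957  0.49127557  0.98726393]
scene 52.65366450298273 320.1954070849089 231.85134921364585 [[-0.18577987  0.9825896  -0.00187484]
 [ 0.76199617  0.14286672 -0.63162563]
 [-0.62036093 -0.11877195 -0.77527127]] [ 0.11586319 -0.33164935  1.37245716]
wrist 61.758891238830756 327.2091391127777 234.66209412258897 [[ 0.41109211 -0.91159098 -0.00227282]
 [-0.87655867 -0.39597602  0.27358342]
 [-0.25029616 -0.11047573 -0.96184559]] [-0.54857917 -0.03545912  0.38105161]
```

View pics/top0.png

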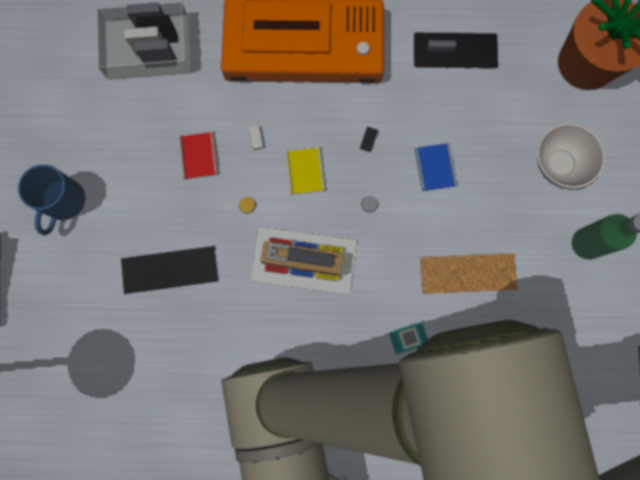

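View pics/scene0.png

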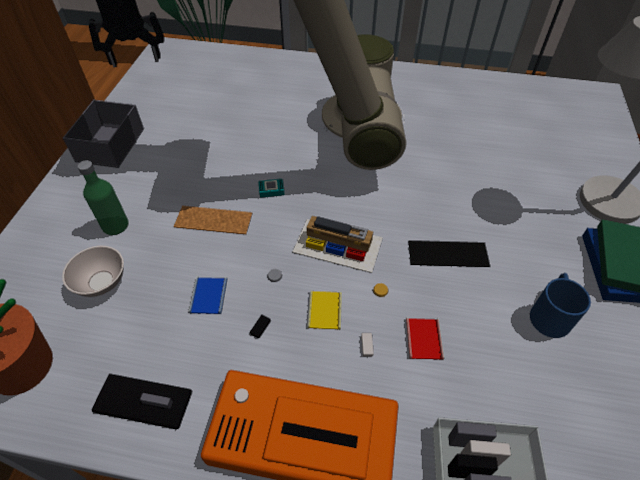

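View pics/wrist0.png

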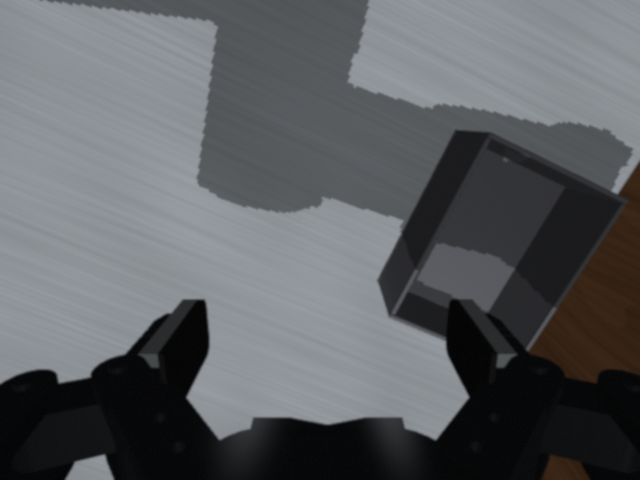

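Top view:
- **Pile:** (303,258). The opener's dark handle is at about (312,257) and its bright loop at about (275,251), lying on the light box.
- **Rubber mat:** either (169,269) or the black slab with a grey bar at (455,50). The description fits the plain one at (169,269).
- **Cork mat:** (468,273).
- **Cradles:** red (198,155), yellow (306,170), blue (436,166).
- **Not part of the job:** the turquoise block at (408,338), the small black item at (370,139) and the discs at (247,205) and (370,204).

Next I'll check the pile in a close crop and measure.

```bash
cat > h.py <<'E'
import numpy as np,cv2
def load(n): return dict(np.load(n))
def f(i): return 240/np.tan(np.radians(float(i['fov_y']))/2)
def cast(i,uv,z):
    uv=np.atleast_2d(np.asarray(uv,float)); F=f(i)
    d=np.c_[(uv[:,0]-i['cx'])/F,(uv[:,1]-i['cy'])/F,np.ones(len(uv))]
    R=i['R'];c=-R.T@i['t'];w=d@R
    return c+w*((z-c[2])/w[:,2])[:,None]
def proj(i,X):
    p=np.atleast_2d(X)@i['R'].T+i['t'];F=f(i);return np.c_[F*p[:,0]/p[:,2]+i['cx'],F*p[:,1]/p[:,2]+i['cy']]
def rect(i,mask,z,near=None,minarea=60):
    cs,_=cv2.findContours(mask.astype(np.uint8),cv2.RETR_EXTERNAL,cv2.CHAIN_APPROX_NONE)
    out=[]
    for c in cs:
        if cv2.contourArea(c)<minarea: continue
        X=cast(i,c[:,0],z)[:,:2]
        (cx,cy),(w,h),a=cv2.minAreaRect((X*1000).astype(np.float32))
        if w<h: w,h,a=h,w,a+90
        a=(a+90)%180-90
        out.append((c[:,0].mean(0).round(),(round(cx,1),round(cy,1)),(round(w,1),round(h,1)),round(a,1)))  # a=long axis angle in world
    return out
def hsv(i): return cv2.cvtColor(i['color'],cv2.COLOR_BGR2HSV)
E
python3 - <<'E'
from h import *
for n in ['top','scene']:
    i=load(f'/tmp/{n}0.npz');H=hsv(i);h,s,v=H[...,0],H[...,1],H[...,2]
    M={'red':((h<6)|(h>174))&(s>170)&(v>100),'yel':(h>24)&(h<34)&(s>170)&(v>120),'blue':(h>108)&(h<122)&(s>170)&(v>100),'cork':(h>8)&(h<20)&(s>130)&(v>130),'blk':(v<45)&(s<120)}
    for k,m in M.items():
        for r in rect(i,m,0.004,minarea=150): 
            print(n,k,*r)
i=load('/tmp/top0.npz');a=cv2.resize(i['color'][215:305,235:375],None,fx=5,fy=5,interpolation=2)
cv2.imwrite('pics/crop_top.png',a)
i=load('/tmp/scene0.npz');a=cv2.resize(i['color'][200:280,280:400],None,fx=6,fy=6,interpolation=2)
cv2.imwrite('pics/crop_scene.png',a)
E
```

```text
top red [198. 155.] (665.0, 210.7) (79.2, 51.5) 8.8
top yel [305. 171.] (639.0, 10.8) (80.5, 53.6) 7.8
top blue [436. 167.] (650.2, -231.0) (78.8, 51.2) 9.7
top cork [468. 273.] (452.6, -286.5) (163.4, 59.9) -86.6
top cork [587.  33.] (919.4, -523.8) (120.8, 39.3) 2.9
top cork [303.  36.] (908.4, 21.5) (307.3, 152.0) -89.9
top blk [622. 470.] (119.3, -537.4) (75.9, 17.7) -66.7
top blk [475. 335.] (343.5, -296.1) (248.4, 30.5) -78.7
top blk [169. 270.] (450.5, 250.6) (163.8, 59.1) -81.4
top blk [456.  50.] (882.5, -272.4) (155.7, 65.9) -89.1
top blk [157.  25.] (928.9, 299.3) (93.9, 47.0) 63.1
scene red [424. 339.] (666.5, 210.8) (82.5, 53.4) 9.4
scene yel [324. 310.] (639.7, 11.6) (81.8, 54.2) 8.1
scene blue [207. 295.] (650.3, -229.9) (81.5, 54.0) 9.6
scene cork [300. 438.] (872.5, 16.2) (311.4, 152.3) -89.9
scene cork [213. 220.] (452.7, -285.3) (166.5, 62.3) -86.6
scene blk [472. 467.] (882.1, 300.4) (81.1, 39.0) -84.8
scene blk [ 42. 468.] (1015.7, -387.5) (157.2, 22.5) 89.6
scene blk [468. 437.] (841.0, 297.7) (71.4, 39.2) 80.1
scene blk [320. 435.] (878.8, 45.8) (126.0, 17.7) -89.9
scene blk [141. 403.] (879.9, -271.6) (160.7, 70.3) 89.9
scene blk [260. 327.] (700.2, -105.7) (46.1, 22.3) -17.2
scene blk [449. 254.] (453.1, 251.1) (168.4, 66.0) -81.3
scene blk [106. 133.] (209.3, -677.8) (252.9, 200.5) -0.5
scene blk [573.  38.] (-584.7, 668.5) (680.2, 235.3) -22.2
scene blk [347.  92.] (-223.6, -90.4) (931.5, 165.7) 21.9
scene blk [175.  26.] (-332.4, -720.7) (825.0, 437.9) -79.5
```

View pics/crop_top.png

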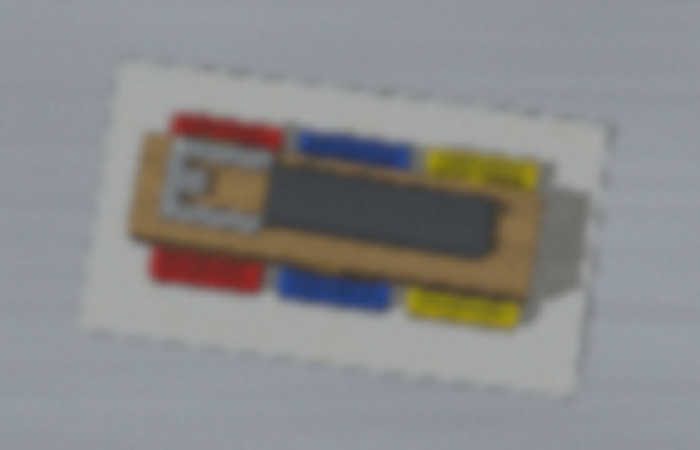

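View pics/crop_scene.png

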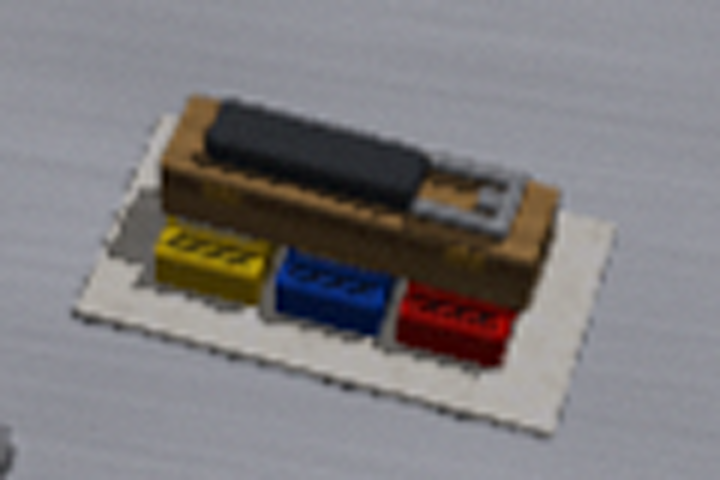

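The crop shows the handle spanning crop (265..497,162..258) with the loop at the left, on the box. The cartridges under the box run red, blue, yellow from left (+y) to right. I'll measure the pile coarsely and go above it for a wrist view.

```bash
cat >> h.py <<'E'
def dirx(a): a=np.radians(a);return np.array([np.cos(a),np.sin(a)])
def plan(env,x,y,z,jawang=None):
    """shift in tool axes mm and turn so TCP reaches x,y,z(m) with tool y (jaw) along world angle jawang (mod 180)"""
    s=env.observe();R=np.array(s['tool_rot']);d=R.T@(np.array([x,y,z])-s['position'])*1000
    out=[d.round(1)]
    if jawang is not None:
        cur=np.degrees(np.arctan2(R[1,1],R[0,1])); t=(cur-jawang+90)%180-90  # tool z down: +turn lowers world angle
        out.append(('turn',round(t,1),'q6',round(s['q'][5],1)))
    return out
E
python3 - <<'E'
from h import *
from rig import env
i=load('/tmp/top0.npz');H=hsv(i)
h,s,v=H[...,0],H[...,1],H[...,2]
roi=np.zeros(v.shape,bool);roi[235:285,255:352]=1
for lo in(70,85,100):
  m=(v<lo)&(s<90)&roi;print(lo,rect(i,m,0.066))
m=(h>8)&(h<20)&(s>80)&roi;print(rect(i,m,0.05))
print(plan(env,0.47,-0.0,0.30,-98+90))
E
```

```text
70 []
85 [(array([309., 255.]), (470.6, -5.3), (78.3, 27.2), 81.0)]
100 [(array([309., 255.]), (471.0, -4.5), (79.9, 28.7), 82.0)]
[(array([281., 252.]), (478.0, 46.4), (20.8, 13.1), 82.7), (array([303., 261.]), (467.8, 11.2), (137.7, 37.4), 81.6)]
[array([ 428.4, -356.6,  -68.7]), ('turn', np.float64(-57.7), 'q6', np.float64(-12.3))]
```

```bash
python3 -m inch '85 43 -36 -7 -6; 85 86 -71 -14 -12; 85 129 -107 -21 -18; 85 172 -143 -28 -24; 85 214 -178 -35 -30; 85 257 -214 -42 -36; 85 300 -250 -49 -42; 85 343 -285 -56 -48; 85 386 -321 -63 -54; 85 428 -357 -69 -58'; python3 - <<'E'
from rig import env
from h import *
s=env.observe();print(s['position'],s['tool_rot'],s['ft_force'])
i=env.get_image('wrist');np.savez('/tmp/w1.npz',**i);cv2.imwrite('pics/w1.png',i['color']);print(-i['R'].T@i['t'])
E
```

```text
time_s: 1.4
position: [0.47, 0.0019, 0.3005]
tool_rot: [[0.132, 0.991, 0.0], [0.991, -0.132, -0.0], [-0.0, 0.0, -1.0]]
ft_force: [1.1, -0.0, 0.0]
grip_width: 0.0851
[0.46998022 0.00192746 0.3005493 ] [[ 1.31620960e-01  9.91300108e-01  1.35585450e-04]
 [ 9.91300111e-01 -1.31620942e-01 -1.36036459e-04]
 [-1.17007072e-04  1.52311121e-04 -9.99999982e-01]] [ 1.05476149 -0.0396299   0.00760756]
[0.47956375 0.07141017 0.44468345]
```

View pics/w1.png

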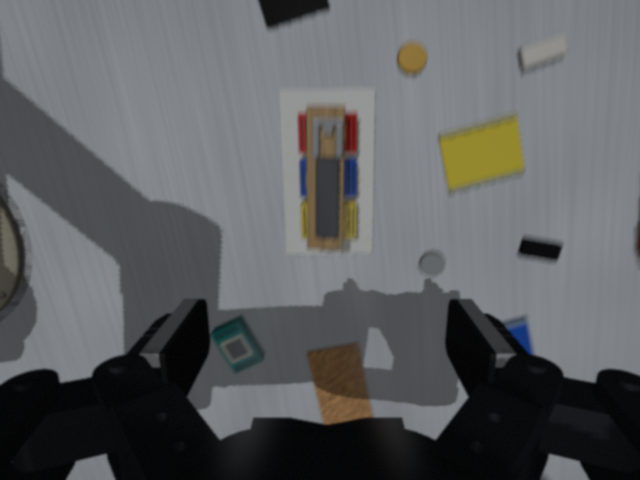

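The wrist view shows the pile at (328,180), nearly aligned with the tool. The loop is at (327,130) and the dark handle at (327,195). Measuring it now.

```bash
cat > pile.py <<'E'
from h import *
import sys
i=load(sys.argv[1]);H=hsv(i);h,s,v=H[...,0],H[...,1],H[...,2]
x0,x1,y0,y1=map(int,sys.argv[2:6]);roi=np.zeros(v.shape,bool);roi[y0:y1,x0:x1]=1
M={'dark':((v<85)&(s<90),.068),'wood':((h>8)&(h<22)&(s>70),.054),'red':(((h<6)|(h>174))&(s>150)&(v>70),.024),'yel':((h>22)&(h<34)&(s>150)&(v>70),.024),'blue':((h>105)&(h<125)&(s>150),.024),'dark+wood':(((v<85)&(s<90))|((h>8)&(h<22)&(s>70)),.054)}
for k,(m,z) in M.items():
    for r in rect(i,m&roi,z,minarea=20):print(k,*r)
E
python3 pile.py /tmp/w1.npz 285 370 90 255
python3 - <<'E'
from h import *
i=load('/tmp/w1.npz');a=cv2.resize(i['color'][85:260,275:380],None,fx=3.4,fy=3.4,interpolation=2);cv2.imwrite('pics/w1c.png',a)
E
```

```text
dark [333. 176.] (478.8, 14.9) (108.5, 37.1) 82.0
wood [327. 142.] (476.8, 51.2) (26.0, 14.2) 82.2
wood [325. 177.] (469.6, 15.5) (136.4, 37.2) 81.9
red [350. 132.] (500.7, 56.9) (32.6, 10.3) 83.1
red [302. 133.] (452.2, 63.4) (32.6, 5.2) 83.5
blue [351. 176.] (496.0, 12.5) (34.5, 9.4) 83.5
dark+wood [327. 177.] (474.7, 14.8) (136.4, 47.3) 81.6
```

View pics/w1c.png

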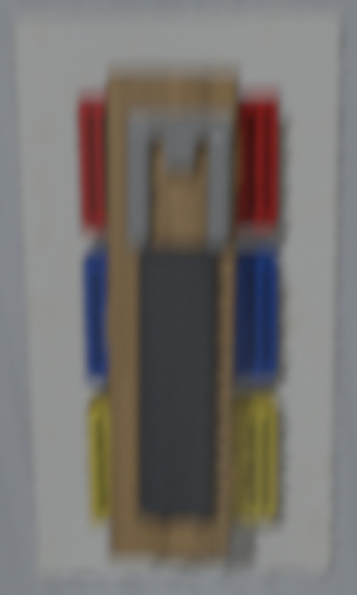

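```bash
python3 - <<'E'
from h import *
from rig import env
i=load('/tmp/w1.npz')
c=np.array([(140,250),(217,250),(214,518),(140,518)])/3.4-.5+[275,85]
X=cast(i,c,.068)[:,:2]*1000;print(X.round(1))
H=hsv(i);v=H[...,2];s=H[...,1]
m=np.zeros(v.shape,bool);m[155:239,313:341]=1;m&=(v<88)&(s<70)
ms=cv2.morphologyEx(m.astype(np.uint8),cv2.MORPH_OPEN,np.ones((5,5)))
for r in rect(i,ms,.068):
    print(r)
    o=np.array(r[1])+15*dirx(r[3]);print('origin',o)
o=o/1000
print(plan(env,o[0],o[1],0.20,r[3]+90), plan(env,o[0],o[1],0.057,r[3]+90))
E
```

```text
[[464.3  40. ]
 [485.1  37.3]
 [474.8 -38. ]
 [453.7 -35.2]]
(array([327., 196.]), (470.0, 1.8), (78.0, 21.5), 82.1)
origin [472.06166819  16.65764195]
[array([  9.6,  -0.8, 101.1]), ('turn', np.float64(0.7), 'q6', np.float64(-6.5))] [array([  9.3,  -1.1, 244.1]), ('turn', np.float64(0.7), 'q6', np.float64(-6.5))]
```

Opener origin is about (472,16.7) mm with its axis at 82°. Next is the descent to TCP z 0.058 and a gentle close.

```bash
python3 -m inch '60 9.4 -1 50 0.7; 60 9.4 -1 100 0.7; 60 9.4 -1 150 0.7; 60 9.4 -1 190 0.7; 60 9.4 -1 220 0.7; 60 9.4 -1 235 0.7; 60 9.4 -1 242.5 0.7; 60 9.4 -1 242.5 0.7' 30; python3 -m inch '40 0 0 0 0; 30 0 0 0 0; 15 0 0 0 0; 15 0 0 0 0; 15 0 0 0 0; 15 0 0 0 0;15 0 0 0 0' 30
```

```text
time_s: 2.45
position: [0.4697, 0.0095, 0.0578]
tool_rot: [[0.146, 0.989, -0.0], [0.989, -0.146, 0.0], [0.0, -0.0, -1.0]]
ft_force: [0.6, 0.1, 1.6]
grip_width: 0.0598
time_s: 3.32
position: [0.47, 0.0095, 0.0584]
tool_rot: [[0.146, 0.989, 0.001], [0.989, -0.146, -0.0], [-0.0, 0.001, -1.0]]
ft_force: [-0.8, -0.3, 6.5]
grip_width: 0.021
```

```bash
python3 - <<'E'
from rig import env
from h import *
i=env.get_image('scene');cv2.imwrite('pics/s2.png',cv2.resize(i['color'][150:300,230:430],None,fx=4,fy=4))
i=env.get_image('wrist');cv2.imwrite('pics/w2.png',i['color'])
E
```

```text
(no output)
```

View pics/s2.png

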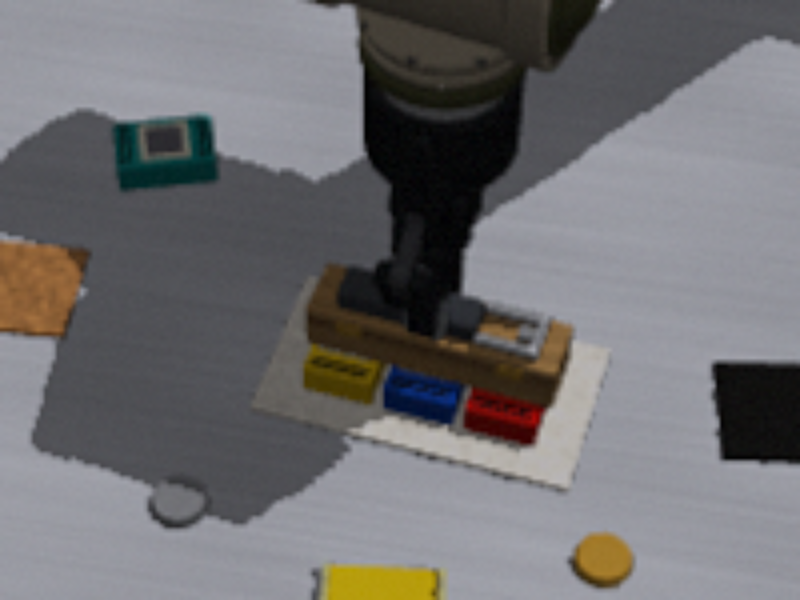

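View pics/w2.png

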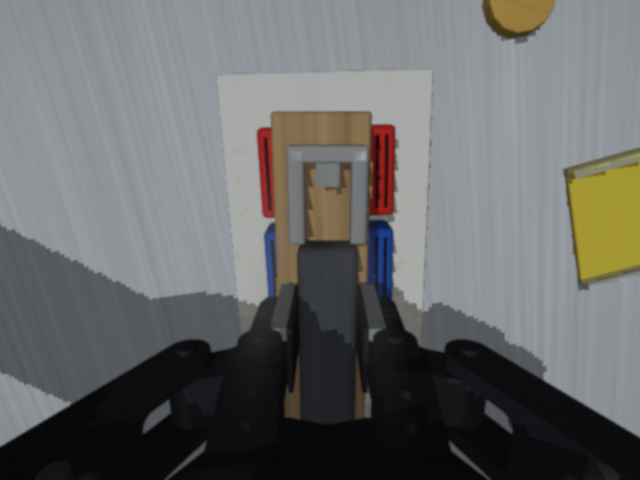

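```bash
python3 - <<'E'
from rig import env
from h import *
for k in range(3):
    s=env.observe();print(s['time_s'],s['position'],np.array(s['tool_rot'])[:,1]);
    print(plan(env,.47206,.01666,.2,172.1))
E
```

```text
3.425 [0.46993872 0.00952703 0.05836172] [ 9.89237090e-01 -1.46318970e-01  8.59633818e-04]
[array([   7.4,    1.2, -141.6]), ('turn', np.float64(-0.5), 'q6', np.float64(-4.9))]
3.425 [0.46993872 0.00952703 0.05836172] [ 9.89237090e-01 -1.46318970e-01  8.59633818e-04]
[array([   7.4,    1.2, -141.6]), ('turn', np.float64(-0.5), 'q6', np.float64(-4.9))]
3.425 [0.46993872 0.00952703 0.05836172] [ 9.89237090e-01 -1.46318970e-01  8.59633818e-04]
[array([   7.4,    1.2, -141.6]), ('turn', np.float64(-0.5), 'q6', np.float64(-4.9))]
```

The picture shows the opener gripped across its handle. The grip is about 7 mm short of its origin because the arm was still settling when I planned, so I'll allow for that offset. Lifting now.

```bash
python3 -m inch '15 0 0 -8 0; 15 0 0 -25 0; 15 0 0 -50 0; 15 0 0 -80 0; 15 0 0 -100 0; 15 0 0 -100 0;15 0 0 -100 0;15 0 0 -100 0' 30;  python3 - <<'E'
from rig import env
from h import *
i=env.get_image('wrist');cv2.imwrite('pics/w3.png',i['color'])
t=np.array([.4527,-.286])-.0074*dirx(93.4);print(t,plan(env,*t,.158,3.4))
E
```

```text
time_s: 4.42
position: [0.4694, 0.0096, 0.157]
tool_rot: [[0.146, 0.989, -0.002], [0.989, -0.146, 0.0], [0.0, -0.002, -1.0]]
ft_force: [-0.2, 0.7, -0.5]
grip_width: 0.0211
[ 0.45313887 -0.29338697] [array([-302.1,   28.2,   -1. ]), ('turn', np.float64(-11.8), 'q6', np.float64(-4.9))]
```

View pics/w3.png

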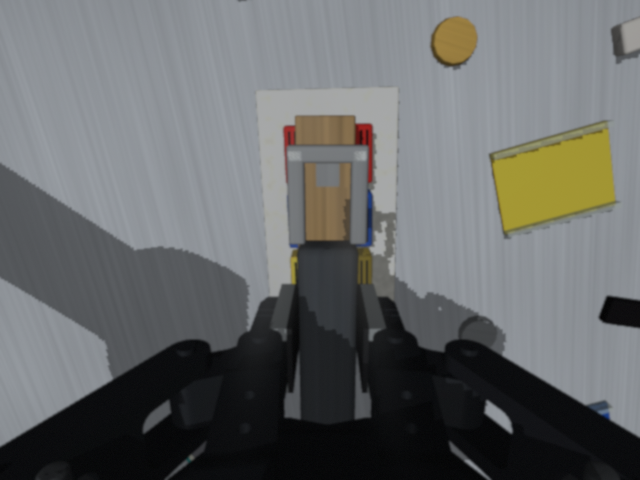

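The opener is lifted and unslipped (same pixels in the wrist view), and the box is left in place at (325,180). Carrying it to the cork mat.

```bash
python3 -m inch '15 -20 2 0 -1; 15 -60 6 0 -3; 15 -110 11 0 -5; 15 -160 15 0 -7; 15 -210 20 0 -9; 15 -250 24 0 -10.5; 15 -280 27 0 -11.3; 15 -302 28.2 0 -11.8; 15 -302 28.2 0 -11.8;15 -302 28.2 0 -11.8' 30;  python3 -m inch '15 0 0 0 0;15 0 0 0 0;15 0 0 0 0' 30; python3 - <<'E'
from rig import env
from h import *
i=env.get_image('wrist');cv2.imwrite('pics/w4.png',i['color']);np.savez('/tmp/w4.npz',**i)
t=np.array([.4527,-.286])-.0074*dirx(93.4);print(t,plan(env,*t,.0094,3.4))
E
```

```text
time_s: 5.72
position: [0.4534, -0.2926, 0.1574]
tool_rot: [[-0.059, 0.998, -0.001], [0.998, 0.059, 0.001], [0.001, -0.001, -1.0]]
ft_force: [-0.1, -0.3, -1.1]
grip_width: 0.0212
time_s: 6.1
position: [0.4535, -0.293, 0.1579]
tool_rot: [[-0.059, 0.998, 0.0], [0.998, 0.059, -0.0], [-0.0, 0.0, -1.0]]
ft_force: [0.0, 0.0, -0.5]
grip_width: 0.0214
[ 0.45313887 -0.29338697] [array([ -0.3,  -0.4, 148.5]), ('turn', np.float64(-0.0), 'q6', np.float64(-48.8))]
```

View pics/w4.png

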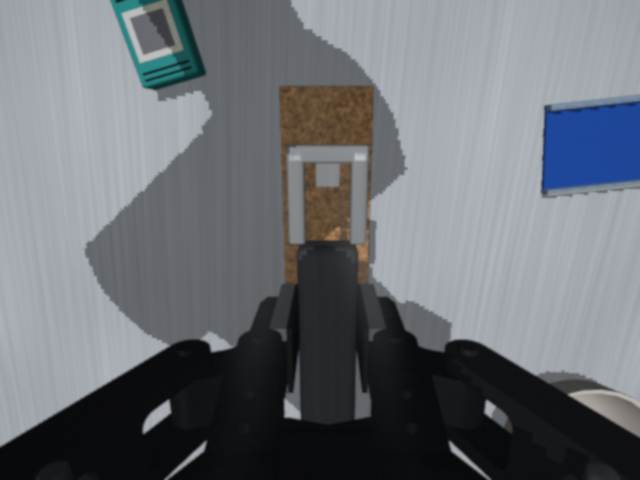

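The opener hangs over the cork mat, lined up (mat edges at columns 280–373). Lowering it and releasing.

```bash
python3 -m inch '15 0 0 30 0; 15 0 0 70 0; 15 0 0 105 0; 15 0 0 125 0; 15 0 0 138 0; 15 0 0 144 0; 15 0 0 148.5 0; 15 0 0 148.5 0;15 0 0 148.5 0; 15 0 0 148.5 0' 30; python3 -m inch '26 0 0 0 0; 40 0 0 0 0; 50 0 0 0 0; 50 0 0 0 0; 50 0 0 -20 0; 50 0 0 -60 0; 60 0 0 -110 0; 70 -20 0 -150 0;  70 -30 0 -150 0; 70 -30 0 -150 0' 30; python3 - <<'E'
from rig import env
from h import *
i=env.get_image('wrist');cv2.imwrite('pics/w5.png',i['color']);np.savez('/tmp/w5.npz',**i)
E
```

```text
time_s: 7.4
position: [0.4536, -0.2934, 0.0097]
tool_rot: [[-0.059, 0.998, 0.0], [0.998, 0.059, -0.0], [-0.0, 0.0, -1.0]]
ft_force: [0.2, 0.3, -0.0]
grip_width: 0.0211
time_s: 8.65
position: [0.4548, -0.3233, 0.1583]
tool_rot: [[-0.058, 0.998, -0.001], [0.998, 0.058, 0.001], [0.001, -0.001, -1.0]]
ft_force: [0.0, -0.1, -0.3]
grip_width: 0.0699
```

View pics/w5.png

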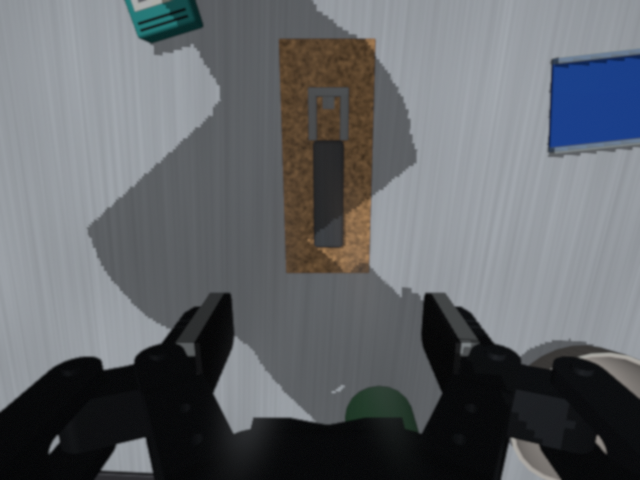

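```bash
python3 - <<'E'
from h import *
from rig import env
i=load('/tmp/w5.npz')
m=cast(i,[(279,39),(375,38),(369,272),(287,272)],.004)[:,:2]*1000;print('mat',m.mean(0))
p=cast(i,[(314,141),(344,141),(343,246),(315,246)],.018)[:,:2]*1000
d=(p[0]+p[1]-p[2]-p[3]);d/=np.linalg.norm(d);print('opener',p.mean(0)+15*d,np.degrees(np.arctan2(d[1],d[0])))
b=np.array([.4698,.0155]);print(plan(env,*b,.25,171.9-0))
E
```

```text
mat [ 452.8219751  -283.87946154]
opener [ 454.20683945 -289.42946057] 93.39894417203331
[array([337. ,  34.8, -91.4]), ('turn', np.float64(11.5), 'q6', np.float64(-50.9))]
```

The opener rests on the cork mat about 3–5 mm from centre, at 93.4°, matching the mat (limit 15 mm). Back to the pile for the box.

```bash
python3 -m inch '85 30 3 -20 1; 85 85 9 -50 3; 85 145 15 -80 5; 85 200 21 -91 7; 85 250 26 -91 9; 85 290 30 -91 10.5; 85 318 33 -91 11.5; 85 325 34 -91 11.5;85 325 34 -91 11.5;85 325 34 -91 11.5'; python3 -m inch '85 0 0 0 0;85 0 0 0 0;85 0 0 0 0'; python3 - <<'E'
from rig import env
from h import *
i=env.get_image('wrist');cv2.imwrite('pics/w6.png',i['color']);np.savez('/tmp/w6.npz',**i)
E
python3 pile.py /tmp/w6.npz 250 400 50 310
```

```text
time_s: 9.95
position: [0.4699, 0.0024, 0.2499]
tool_rot: [[0.142, 0.99, -0.001], [0.99, -0.142, -0.0], [-0.0, -0.001, -1.0]]
ft_force: [0.4, -0.4, -0.9]
grip_width: 0.0851
time_s: 10.32
position: [0.47, 0.0029, 0.2503]
tool_rot: [[0.142, 0.99, 0.0], [0.99, -0.142, -0.0], [0.0, 0.0, -1.0]]
ft_force: [0.1, 0.6, -0.3]
grip_width: 0.085
dark [389. 304.] (512.2, -90.0) (17.8, 11.7) -5.4
dark [331. 303.] (461.1, -79.8) (24.1, 16.4) -8.1
dark [347. 189.] (491.3, 16.1) (39.6, 9.7) 81.9
wood [324. 188.] (468.9, 13.5) (138.3, 37.4) 81.4
red [298. 139.] (451.2, 60.4) (36.8, 6.3) 80.8
red [353. 138.] (500.4, 54.6) (37.6, 10.0) 82.6
yel [356. 222.] (494.1, -22.9) (13.1, 5.7) -67.2
blue [354. 187.] (495.2, 9.7) (38.4, 9.2) 83.1
dark+wood [389. 304.] (513.6, -96.9) (18.5, 12.2) -5.4
dark+wood [331. 303.] (460.3, -86.4) (25.1, 17.1) -8.1
dark+wood [326. 188.] (472.1, 13.1) (138.1, 48.8) 81.9
```

View pics/w6.png

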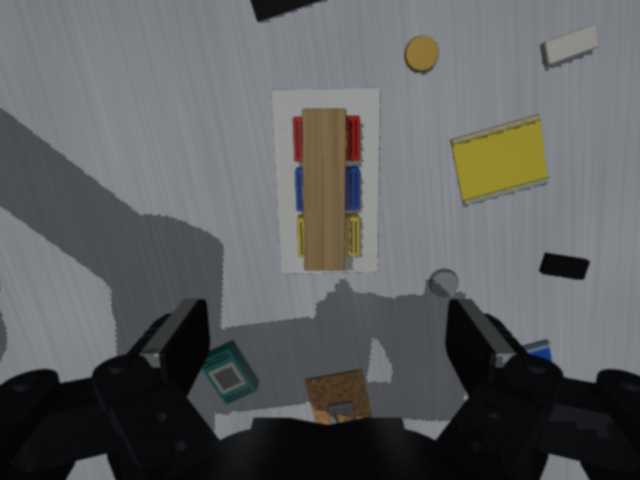

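The box is bare at (325,190), with all cartridges undisturbed. Centre is about (469.2,14.3) mm at 81.6°. Gripping it across x at TCP z 0.036.

```bash
python3 - <<'E'
from rig import env
from h import *
print(plan(env,.4692,.0143,.036,171.6))
E
```

```text
[array([ 11.1,  -2.4, 214.3]), ('turn', np.float64(0.3), 'q6', np.float64(-6.0))]
```

```bash
python3 -m inch '80 11 -2.4 40 0; 75 11 -2.4 90 0; 70 11 -2.4 140 0; 70 11 -2.4 175 0; 70 11 -2.4 198 0; 70 11 -2.4 209 0; 70 11 -2.4 214 0;70 11 -2.4 214 0' 35; python3 -m inch '55 0 0 0 0; 45 0 0 0 0; 28 0 0 0 0; 28 0 0 0 0;28 0 0 0 0;28 0 0 0 0; 28 0 0 0 0; 28 0 0 0 0' 35;python3 -m inch '28 0 0 -5 0; 28 0 0 -20 0; 28 0 0 -50 0; 28 0 0 -90 0; 28 0 0 -115 0;28 0 0 -120 0;28 0 0 -120 0;28 0 0 -120 0;28 0 0 -120 0' 35; python3 - <<'E'
from rig import env
from h import *
i=env.get_image('wrist');cv2.imwrite('pics/w7.png',i['color']);np.savez('/tmp/w7.npz',**i)
print(plan(env,.452,.2508,.156,8.7))
E
```

```text
time_s: 11.38
position: [0.4695, 0.0143, 0.0367]
tool_rot: [[0.141, 0.99, 0.001], [0.99, -0.141, -0.0], [-0.0, 0.001, -1.0]]
ft_force: [-0.6, 0.0, -0.1]
grip_width: 0.07
time_s: 12.38
position: [0.4694, 0.0143, 0.0368]
tool_rot: [[0.141, 0.99, 0.001], [0.99, -0.141, -0.0], [-0.0, 0.001, -1.0]]
ft_force: [-1.3, 1.0, 6.1]
grip_width: 0.035
time_s: 13.5
position: [0.4689, 0.0144, 0.1555]
tool_rot: [[0.141, 0.99, -0.002], [0.99, -0.141, 0.0], [0.0, -0.002, -1.0]]
ft_force: [-1.4, 0.1, -1.1]
grip_width: 0.0354
[array([ 2.316e+02, -5.020e+01, -2.000e-01]), ('turn', np.float64(-16.8), 'q6', np.float64(-4.6))]
```

View pics/w7.png

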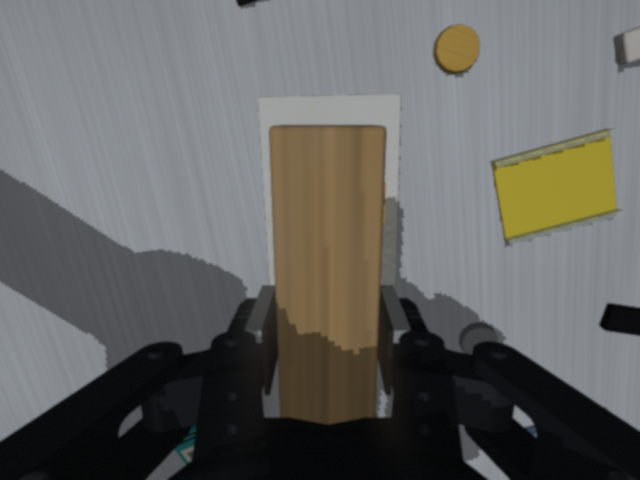

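Box held square (35 mm opening). Carrying it to the rubber mat.

```bash
python3 -m inch '28 20 -4 0 -2; 28 55 -12 0 -4; 28 95 -21 0 -7; 28 140 -30 0 -10; 28 180 -39 0 -13; 28 210 -45 0 -15; 28 226 -49 0 -16; 28 231.6 -50.2 0 -16.8;28 231.6 -50.2 0 -16.8;28 231.6 -50.2 0 -16.8'; python3 -m inch '28 0 0 0 0;28 0 0 0 0;28 0 0 0 0'; python3 - <<'E'
from rig import env
from h import *
i=env.get_image('wrist');cv2.imwrite('pics/w8.png',i['color']);np.savez('/tmp/w8.npz',**i)
print(plan(env,.452,.2508,.0175,8.7))
E
```

```text
time_s: 14.8
position: [0.4524, 0.25, 0.1563]
tool_rot: [[-0.15, 0.989, -0.0], [0.989, 0.15, -0.0], [-0.0, -0.0, -1.0]]
ft_force: [0.1, 0.3, -2.1]
grip_width: 0.0355
time_s: 15.18
position: [0.4522, 0.2506, 0.1563]
tool_rot: [[-0.151, 0.989, -0.0], [0.989, 0.151, -0.0], [-0.0, -0.0, -1.0]]
ft_force: [-0.1, -0.8, -1.0]
grip_width: 0.035
[array([  0.2,  -0.2, 138.8]), ('turn', np.float64(-0.0), 'q6', np.float64(7.2))]
```

View pics/w8.png

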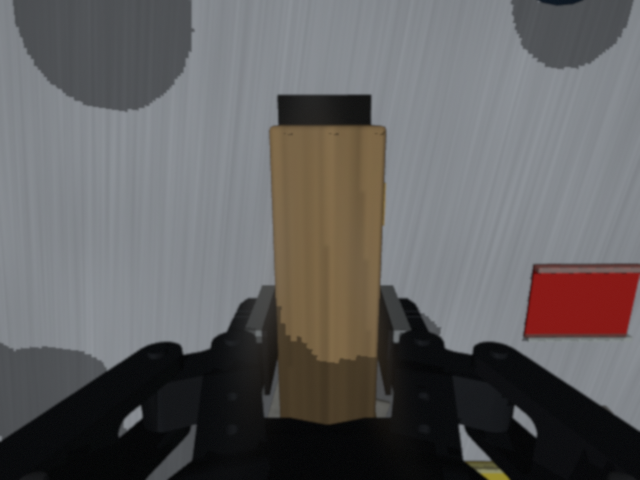

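The box is centred over the black mat (mat end at columns 278–371, box at 270–386). Lowering and releasing.

```bash
python3 -m inch '28 0 0 30 0; 28 0 0 70 0; 28 0 0 100 0; 28 0 0 120 0; 28 0 0 131 0; 28 0 0 136 0; 28 0 0 138.8 0; 28 0 0 138.8 0;28 0 0 138.8 0;28 0 0 138.8 0'; python3 -m inch '42 0 0 0 0; 60 0 0 0 0; 70 0 0 0 0; 70 0 0 0 0; 70 0 0 -20 0; 70 0 0 -60 0; 85 0 0 -110 0; 85 -20 0 -160 0;  85 -30 0 -160 0; 85 -30 0 -160 0'; python3 - <<'E'
from rig import env
from h import *
i=env.get_image('wrist');cv2.imwrite('pics/w9.png',i['color']);np.savez('/tmp/w9.npz',**i)
print(plan(env,.47,0.0143,.25,171.6))
E
```

```text
time_s: 16.48
position: [0.4523, 0.2508, 0.0178]
tool_rot: [[-0.151, 0.989, 0.001], [0.989, 0.151, 0.0], [0.0, 0.001, -1.0]]
ft_force: [-0.7, 0.3, -1.1]
grip_width: 0.0355
time_s: 17.73
position: [0.4563, 0.2206, 0.1768]
tool_rot: [[-0.15, 0.989, -0.001], [0.989, 0.15, -0.0], [-0.0, -0.001, -1.0]]
ft_force: [0.4, -0.2, -0.0]
grip_width: 0.0852
[array([-206.3,  -17.5,  -73.6]), ('turn', np.float64(17.0), 'q6', np.float64(3.8))]
```

View pics/w9.png

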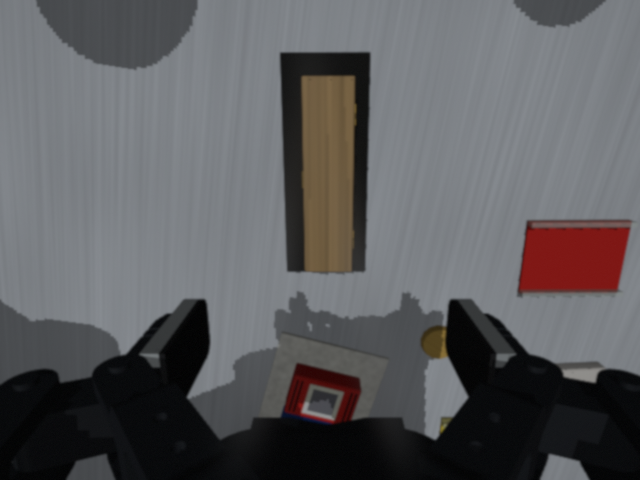

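```bash
python3 - <<'E'
from h import *
i=load('/tmp/w9.npz');H=hsv(i);h,s,v=H[...,0],H[...,1],H[...,2]
roi=np.zeros(v.shape,bool);roi[45:280,270:380]=1
print('box',rect(i,(h>8)&(h<22)&(s>70)&roi,.034))
print('mat',rect(i,((v<60)|((h>8)&(h<22)&(s>70)))&roi,.004))
m=cast(i,[(280,52),(370,52),(364,271),(288,271)],.004)[:,:2]*1000;print('mat',m.mean(0))
p=cast(i,[(301,76),(355,76),(352,272),(304,272)],.034)[:,:2]*1000;print(p.mean(0))
E
python3 -m inch '85 -20 -2 -15 2; 85 -55 -5 -30 5; 85 -95 -8 -50 8; 85 -135 -12 -65 11; 85 -170 -15 -73 14; 85 -195 -17 -73 16; 85 -210 -17.5 -73 17; 85 -216 -17.5 -73 17;85 -216 -17.5 -73 17;85 -216 -17.5 -73 17'; python3 -m inch '85 0 0 0 0;85 0 0 0 0;85 0 0 0 0'; python3 - <<'E'
from rig import env
from h import *
i=env.get_image('wrist');cv2.imwrite('pics/w10.png',i['color']);np.savez('/tmp/w10.npz',**i)
E
python3 pile.py /tmp/w10.npz 250 400 50 310
```

```text
box [(array([328., 171.]), (452.7, 250.4), (140.5, 39.1), -81.8)]
mat [(array([327., 165.]), (450.0, 253.0), (169.2, 65.0), -81.3)]
mat [450.16730355 253.3168159 ]
[452.73585729 249.33864995]
time_s: 19.02
position: [0.4719, 0.0056, 0.2504]
tool_rot: [[0.144, 0.99, -0.0], [0.99, -0.144, 0.0], [0.0, -0.0, -1.0]]
ft_force: [-0.5, -0.4, -0.3]
grip_width: 0.0852
time_s: 19.4
position: [0.472, 0.0051, 0.2506]
tool_rot: [[0.144, 0.99, 0.0], [0.99, -0.144, 0.0], [0.0, 0.0, -1.0]]
ft_force: [-0.2, -0.2, -0.8]
grip_width: 0.0851
dark [388. 304.] (512.6, -88.0) (20.5, 11.7) -5.5
dark [331. 304.] (462.8, -78.3) (24.1, 15.5) -8.3
dark [326. 240.] (467.0, -21.6) (15.3, 14.5) 86.0
dark [328. 168.] (477.1, 38.1) (46.1, 1.6) -8.3
red [324. 141.] (476.8, 57.2) (57.4, 37.9) -7.0
yel [313. 238.] (457.7, -31.9) (40.1, 38.1) 81.7
blue [325. 191.] (471.5, 12.1) (56.8, 38.7) -6.8
dark+wood [388. 304.] (513.9, -94.9) (21.4, 12.2) -5.5
dark+wood [331. 304.] (462.0, -84.8) (25.1, 16.2) -8.3
dark+wood [326. 240.] (466.3, -25.8) (16.0, 15.2) 86.0
dark+wood [328. 168.] (476.9, 36.6) (48.1, 1.7) -8.3
```

View pics/w10.png

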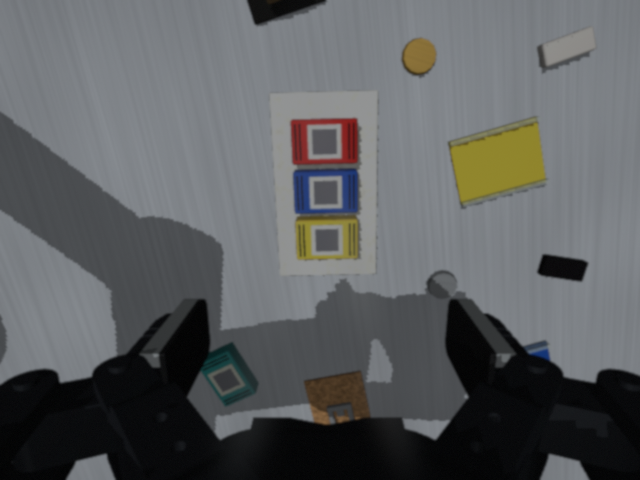

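The box is on the rubber mat, within about 4 mm of its centre and 0.5° of its axis. The wrist view shows the cartridges at red (325,141), blue (325,191) and yellow (327,239). The turquoise one at (229,376) is off the tray and ignored. Red first.

```bash
python3 - <<'E'
from rig import env
from h import *
i=load('/tmp/w10.npz')
for n,c in dict(red=[(291,120),(357,118),(358,164),(293,166)],blue=[(293,170),(358,169),(358,212),(295,214)],yel=[(296,217),(358,216),(359,259),(298,261)]).items():
    print(n,(cast(i,c,.024)[:,:2]*1000).mean(0))
print(plan(env,.4767,.0575,.005,173.1))
E
```

```text
red [477.23791607  56.31842566]
blue [471.84587612  11.87656254]
yel [466.87797014 -33.53894805]
[array([ 52.6,  -2.9, 245.5]), ('turn', np.float64(-1.4), 'q6', np.float64(-5.5))]
```

```bash
python3 -m inch '85 20 -1 40 -1; 85 40 -2.5 90 -1.4; 85 52 -2.9 140 -1.4; 85 52 -2.9 185 -1.4; 85 52 -2.9 215 -1.4; 85 52 -2.9 232 -1.4; 85 52 -2.9 241 -1.4; 85 52 -2.9 245 -1.4;85 52 -2.9 245 -1.4' 30; python3 -m inch '70 0 0 0 0; 65 0 0 0 0; 55 0 0 0 0; 55 0 0 0 0; 55 0 0 0 0; 55 0 0 0 0' 30; python3 - <<'E'
from rig import env
from h import *
i=env.get_image('scene');cv2.imwrite('pics/s11.png',cv2.resize(i['color'][150:300,250:450],None,fx=4,fy=4))
E
```

```text
time_s: 20.58
position: [0.4769, 0.0568, 0.0059]
tool_rot: [[0.12, 0.993, 0.001], [0.993, -0.12, -0.0], [-0.0, 0.001, -1.0]]
ft_force: [0.5, -0.4, -0.2]
grip_width: 0.085
time_s: 21.32
position: [0.4768, 0.0568, 0.006]
tool_rot: [[0.12, 0.993, 0.001], [0.993, -0.12, -0.0], [-0.0, 0.001, -1.0]]
ft_force: [-1.4, 0.5, 4.9]
grip_width: 0.0594
```

View pics/s11.png

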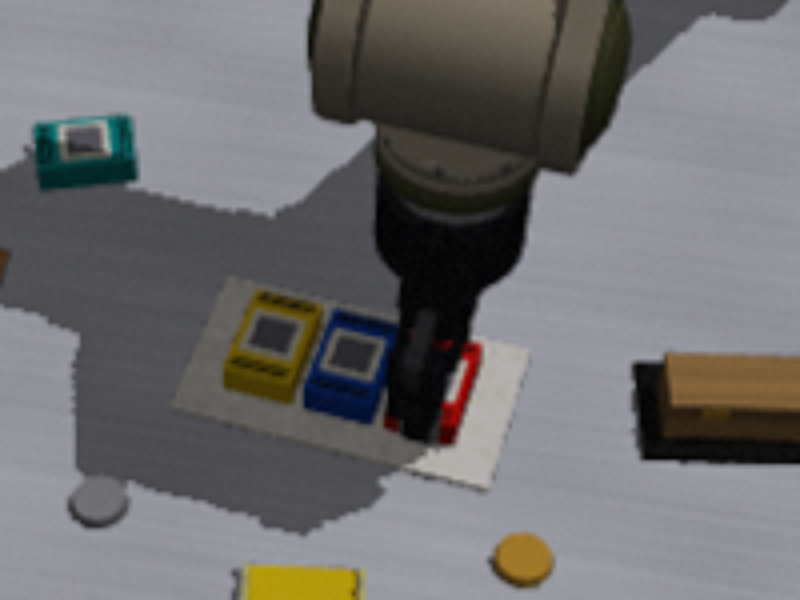

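Red is gripped across its end faces (59.4 mm), with the fingers at crop (420,420). Lift and move.

```bash
python3 -m inch '55 0 0 -6 0; 55 0 0 -25 0; 55 0 0 -60 0; 55 0 0 -95 0; 55 0 0 -100 0; 55 0 0 -100 0; 55 0 0 -100 0' 30; python3 - <<'E'
from rig import env
from h import *
i=env.get_image('wrist');cv2.imwrite('pics/w12.png',i['color'])
print(env.observe()['grip_width'],plan(env,.6658,.2108,.106,9.1))
E
```

```text
time_s: 22.25
position: [0.4761, 0.0569, 0.1044]
tool_rot: [[0.121, 0.993, -0.002], [0.993, -0.121, 0.0], [0.0, -0.002, -1.0]]
ft_force: [0.4, -0.4, -1.0]
grip_width: 0.0591
0.059607568625490305 [array([175.7, 169.7,  -1.9]), ('turn', np.float64(-16.0), 'q6', np.float64(-0.5))]
```

View pics/w12.png

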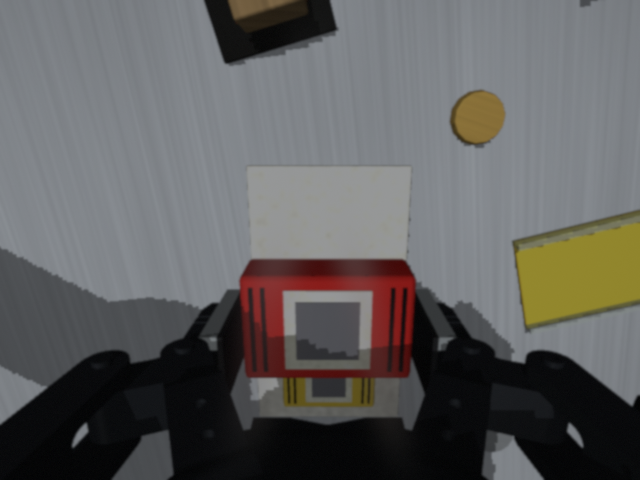

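Red is held level. Carrying it to the red cradle.

```bash
python3 -m inch '55 15 14 0 -2; 55 45 43 0 -5; 55 78 75 0 -8; 55 110 106 0 -11; 55 140 135 0 -14; 55 160 155 0 -15.5; 55 171 165 0 -16; 55 175.7 169.7 0 -16; 55 175.7 169.7 0 -16;55 175.7 169.7 0 -16'; python3 -m inch '55 0 0 0 0;55 0 0 0 0;55 0 0 0 0'; python3 - <<'E'
from rig import env
from h import *
i=env.get_image('wrist');cv2.imwrite('pics/w13.png',i['color']);np.savez('/tmp/w13.npz',**i)
print(plan(env,.6658,.2108,.0065,9.1))
E
```

```text
time_s: 23.55
position: [0.6659, 0.2103, 0.1054]
tool_rot: [[-0.157, 0.988, -0.001], [0.988, 0.157, -0.0], [-0.0, -0.001, -1.0]]
ft_force: [-0.4, -0.5, -1.5]
grip_width: 0.059
time_s: 23.92
position: [0.6663, 0.2107, 0.1057]
tool_rot: [[-0.158, 0.987, 0.0], [0.987, 0.158, 0.0], [0.0, 0.0, -1.0]]
ft_force: [0.2, 0.9, -0.4]
grip_width: 0.059
[array([ 0.1, -0.4, 99.1]), ('turn', np.float64(-0.0), 'q6', np.float64(-1.2))]
```

View pics/w13.png

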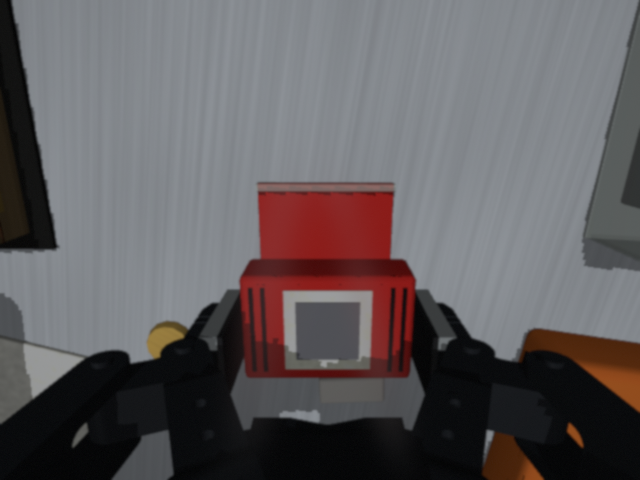

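Aligned with the red cradle (columns 258–394, cartridge 242–413). Lowering and releasing.

```bash
python3 -m inch '55 0 0 20 0; 55 0 0 50 0; 55 0 0 75 0; 55 0 0 88 0; 55 0 0 95 0; 55 0 0 99 0; 55 0 0 99 0;55 0 0 99 0;55 0 0 99 0'; python3 -m inch '66 0 0 0 0; 75 0 0 0 0; 85 0 0 0 0; 85 0 0 0 0; 85 0 0 -20 0; 85 0 0 -60 0; 85 0 0 -110 0; 85 -20 0 -150 0; 85 -40 0 -150 0; 85 -40 0 -150 0'; python3 - <<'E'
from rig import env
from h import *
i=env.get_image('wrist');cv2.imwrite('pics/w14.png',i['color']);np.savez('/tmp/w14.npz',**i)
print(plan(env,.4716,0.0121,.15,173.1))
E
```

```text
time_s: 25.1
position: [0.6665, 0.2108, 0.007]
tool_rot: [[-0.158, 0.987, 0.001], [0.987, 0.158, 0.0], [0.0, 0.001, -1.0]]
ft_force: [-0.4, 0.0, 0.6]
grip_width: 0.0591
time_s: 26.35
position: [0.6725, 0.1699, 0.1556]
tool_rot: [[-0.156, 0.988, -0.002], [0.988, 0.156, -0.0], [0.0, -0.002, -1.0]]
ft_force: [-0.8, -0.4, -0.7]
grip_width: 0.0851
[array([-125.4, -222.9,    5.6]), ('turn', np.float64(15.9), 'q6', np.float64(-4.5))]
```

View pics/w14.png

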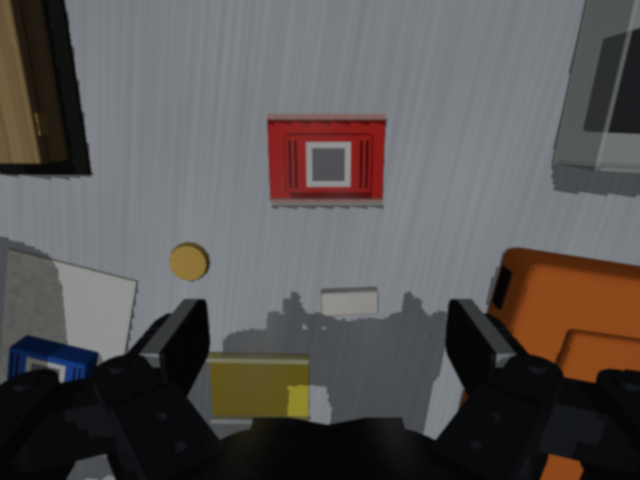

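Red lies centred in its cradle (cartridge 286–373 in 268–386). Back to the tray for blue.

```bash
python3 -m inch '85 -10 -18 -10 1; 85 -30 -53 -30 3; 85 -50 -90 -50 5; 85 -72 -128 -70 8; 85 -95 -165 -85 11; 85 -115 -195 -94 13.5; 85 -130 -215 -94 15.5; 85 -137 -223 -94 15.9; 85 -137 -223 -94 15.9;85 -137 -223 -94 15.9'; python3 -m inch '85 0 0 0 0;85 0 0 0 0;85 0 0 0 0'; python3 - <<'E'
from rig import env
from h import *
i=env.get_image('wrist');cv2.imwrite('pics/w15.png',i['color']);np.savez('/tmp/w15.npz',**i)
print(plan(env,.4716,0.0121,.006,173.1))
E
python3 pile.py /tmp/w15.npz 280 375 50 280
```

```text
time_s: 27.65
position: [0.4745, 0.0014, 0.2501]
tool_rot: [[0.118, 0.993, -0.001], [0.993, -0.118, 0.0], [0.0, -0.001, -1.0]]
ft_force: [-0.0, -0.0, 0.6]
grip_width: 0.0848
time_s: 28.02
position: [0.4741, 0.0009, 0.2505]
tool_rot: [[0.118, 0.993, -0.0], [0.993, -0.118, 0.0], [0.0, -0.0, -1.0]]
ft_force: [0.2, -0.1, -0.2]
grip_width: 0.0854
[array([ 10.8,  -3.8, 244.5]), ('turn', np.float64(0.1), 'q6', np.float64(-7.4))]
dark [322. 236.] (467.3, -22.6) (15.0, 14.5) 83.2
yel [312. 235.] (459.1, -31.6) (39.0, 36.9) 83.6
blue [328. 186.] (471.6, 12.1) (57.0, 37.4) -6.8
dark+wood [322. 236.] (466.6, -26.6) (15.6, 15.1) 83.2
```

View pics/w15.png

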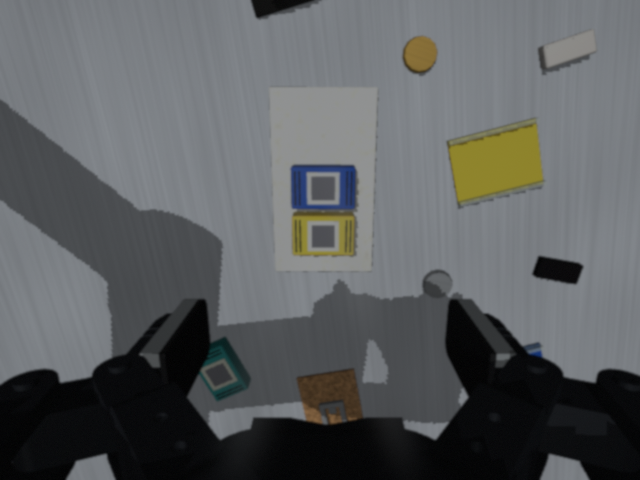

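Blue at (323,188) and yellow at (323,235) are unmoved. Gripping blue.

```bash
python3 -m inch '85 5 -2 40 0; 85 11 -3.8 90 0; 85 11 -3.8 140 0; 85 11 -3.8 185 0; 85 11 -3.8 215 0; 85 11 -3.8 232 0; 85 11 -3.8 241 0; 85 11 -3.8 244.5 0;85 11 -3.8 244.5 0' 30; python3 -m inch '70 0 0 0 0; 65 0 0 0 0; 55 0 0 0 0; 55 0 0 0 0; 55 0 0 0 0; 55 0 0 0 0' 30;  python3 -m inch '55 0 0 -6 0; 55 0 0 -25 0; 55 0 0 -60 0; 55 0 0 -95 0; 55 0 0 -100 0; 55 0 0 -100 0; 55 0 0 -100 0' 30; python3 - <<'E'
from rig import env
from h import *
i=env.get_image('wrist');cv2.imwrite('pics/w16.png',i['color'])
print(env.observe()['grip_width'],plan(env,.6502,-.2305,.106,9.6))
E
```

```text
time_s: 29.2
position: [0.4718, 0.0121, 0.0064]
tool_rot: [[0.119, 0.993, 0.001], [0.993, -0.119, -0.0], [-0.0, 0.001, -1.0]]
ft_force: [0.1, -0.0, 0.2]
grip_width: 0.0848
time_s: 29.95
position: [0.4717, 0.0122, 0.0065]
tool_rot: [[0.119, 0.993, 0.001], [0.993, -0.119, -0.0], [-0.0, 0.001, -1.0]]
ft_force: [-1.2, 0.6, 5.2]
grip_width: 0.0596
time_s: 30.82
position: [0.4709, 0.0123, 0.1049]
tool_rot: [[0.119, 0.993, -0.002], [0.993, -0.119, 0.001], [0.0, -0.002, -1.0]]
ft_force: [0.1, 0.3, -0.5]
grip_width: 0.0594
0.05918070137477622 [array([-219.8,  206.7,   -1.5]), ('turn', np.float64(-16.4), 'q6', np.float64(-6.1))]
```

View pics/w16.png

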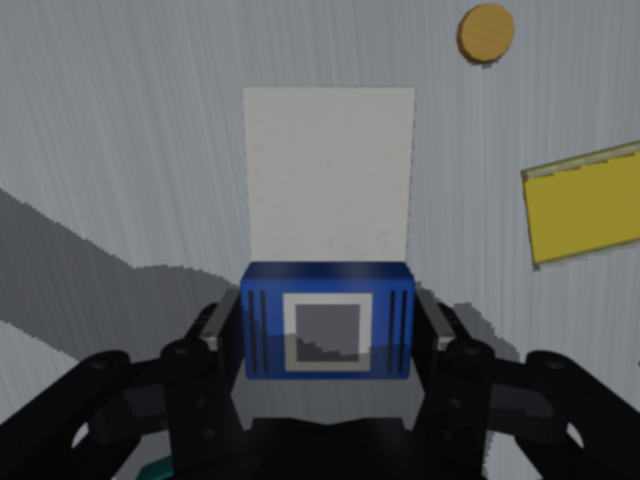

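Blue is held level. To the blue cradle.

```bash
python3 -m inch '55 -15 14 0 -2; 55 -45 42 0 -5; 55 -85 80 0 -8; 55 -125 118 0 -11; 55 -160 150 0 -13; 55 -190 178 0 -15; 55 -208 195 0 -16; 55 -219.8 206.7 0 -16.4; 55 -219.8 206.7 0 -16.4;55 -219.8 206.7 0 -16.4'; python3 -m inch '55 0 0 0 0;55 0 0 0 0;55 0 0 0 0'; python3 - <<'E'
from rig import env
from h import *
i=env.get_image('wrist');cv2.imwrite('pics/w17.png',i['color']);np.savez('/tmp/w17.npz',**i)
print(plan(env,.6502,-.2305,.007,9.6))
E
```

```text
time_s: 32.12
position: [0.6502, -0.2299, 0.1053]
tool_rot: [[-0.167, 0.986, -0.001], [0.986, 0.167, 0.001], [0.001, -0.001, -1.0]]
ft_force: [0.2, 0.3, -0.4]
grip_width: 0.059
time_s: 32.5
position: [0.6507, -0.2304, 0.1062]
tool_rot: [[-0.167, 0.986, 0.0], [0.986, 0.167, -0.0], [-0.0, 0.0, -1.0]]
ft_force: [0.3, -0.4, -0.6]
grip_width: 0.0594
[array([ 0.1, -0.5, 99.1]), ('turn', np.float64(-0.0), 'q6', np.float64(-38.9))]
```

View pics/w17.png

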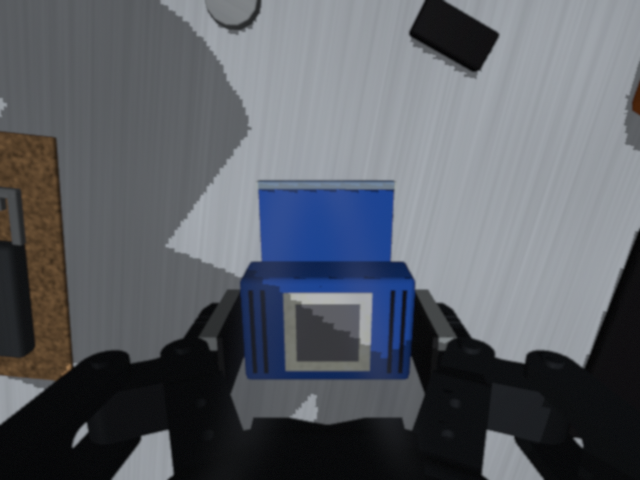

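Aligned with the blue cradle (258–394), same view as for red. Lowering and releasing.

```bash
python3 -m inch '55 0 0 20 0; 55 0 0 50 0; 55 0 0 75 0; 55 0 0 88 0; 55 0 0 95 0; 55 0 0 99 0; 55 0 0 99 0;55 0 0 99 0;55 0 0 99 0'; python3 -m inch '66 0 0 0 0; 75 0 0 0 0; 85 0 0 0 0; 85 0 0 0 0; 85 0 0 -20 0; 85 0 0 -60 0; 85 0 0 -110 0; 85 -20 0 -150 0; 85 -40 0 -150 0; 85 -40 0 -150 0'; python3 - <<'E'
from rig import env
from h import *
i=env.get_image('wrist');cv2.imwrite('pics/w18.png',i['color']);np.savez('/tmp/w18.npz',**i)
print(plan(env,.466,-.046,.25,173.1))
E
```

```text
time_s: 33.67
position: [0.6509, -0.2307, 0.0075]
tool_rot: [[-0.166, 0.986, 0.001], [0.986, 0.166, -0.0], [-0.0, 0.001, -1.0]]
ft_force: [-0.6, 0.6, -1.4]
grip_width: 0.0589
time_s: 34.92
position: [0.6571, -0.271, 0.1567]
tool_rot: [[-0.165, 0.986, -0.0], [0.986, 0.165, 0.0], [0.0, -0.0, -1.0]]
ft_force: [0.7, -0.1, -0.9]
grip_width: 0.0849
[array([ 252.6, -151.3,  -93.4]), ('turn', np.float64(16.4), 'q6', np.float64(-41.4))]
```

View pics/w18.png

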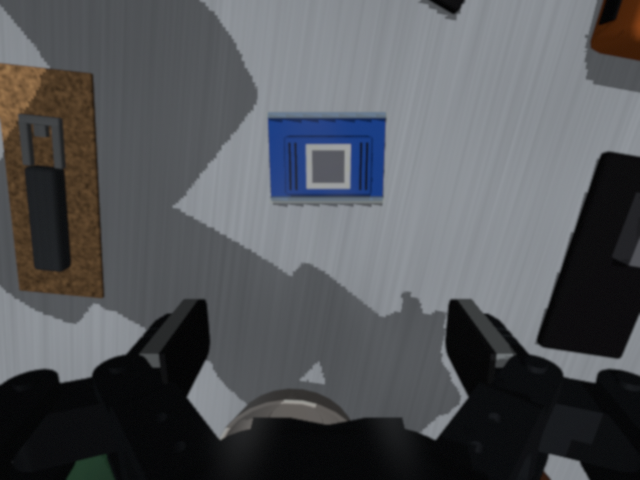

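Blue is centred in its cradle (287–372 in 268–385). Going back for yellow.

```bash
python3 -m inch '85 20 -12 -10 1; 85 55 -33 -30 3; 85 95 -57 -50 5; 85 135 -81 -70 8; 85 175 -105 -85 11; 85 210 -126 -93 13.5; 85 238 -142 -93 15.5; 85 252 -151 -93 16.4; 85 252 -151 -93 16.4;85 252 -151 -93 16.4'; python3 -m inch '85 0 0 0 0;85 0 0 0 0;85 0 0 0 0'; python3 - <<'E'
from rig import env
from h import *
i=env.get_image('wrist');cv2.imwrite('pics/w19.png',i['color']);np.savez('/tmp/w19.npz',**i)
H=hsv(i);h,s,v=H[...,0],H[...,1],H[...,2]
roi=np.zeros(v.shape,bool);roi[100:280,280:375]=1
m=((h>22)&(h<34)&(s>110)&(v>50)&roi).astype(np.uint8);m=cv2.morphologyEx(m,cv2.MORPH_CLOSE,np.ones((9,9)))
print(rect(i,m,.024))
print(plan(env,.4665,-.0335,.006,173.1))
E
```

```text
time_s: 36.22
position: [0.4671, -0.0473, 0.2498]
tool_rot: [[0.119, 0.993, -0.0], [0.993, -0.119, -0.0], [-0.0, -0.0, -1.0]]
ft_force: [-0.5, 1.4, -0.9]
grip_width: 0.085
time_s: 36.6
position: [0.4667, -0.0469, 0.2499]
tool_rot: [[0.119, 0.993, -0.0], [0.993, -0.119, 0.0], [0.0, -0.0, -1.0]]
ft_force: [0.0, -0.0, 0.9]
grip_width: 0.0852
[(array([325., 185.]), (465.7, -33.8), (58.3, 39.6), -5.8)]
[array([ 13.2,  -1.7, 243.9]), ('turn', np.float64(0.1), 'q6', np.float64(-13.4))]
```

View pics/w19.png

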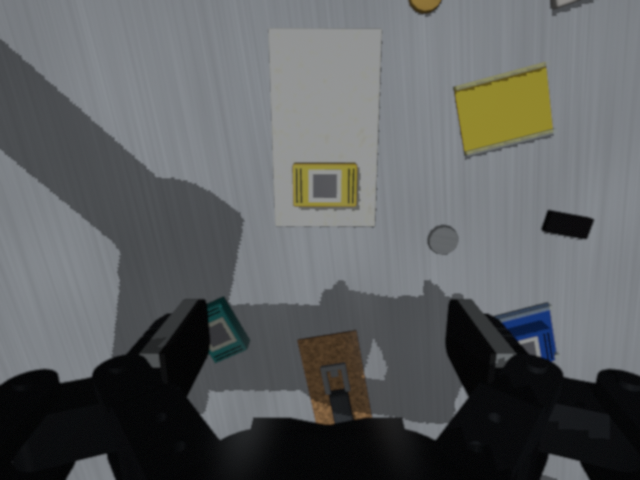

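Yellow at (325,185) is alone on the tray. Gripping and lifting.

```bash
python3 -m inch '85 6 -1 40 0; 85 13 -2 90 0; 85 13 -2 140 0; 85 13 -2 185 0; 85 13 -2 215 0; 85 13 -2 232 0; 85 13 -2 241 0; 85 13 -2 244 0;85 13 -2 244 0' 30; python3 -m inch '70 0 0 0 0; 65 0 0 0 0; 55 0 0 0 0; 55 0 0 0 0; 55 0 0 0 0; 55 0 0 0 0' 30;  python3 -m inch '55 0 0 -6 0; 55 0 0 -25 0; 55 0 0 -60 0; 55 0 0 -95 0; 55 0 0 -100 0; 55 0 0 -100 0; 55 0 0 -100 0' 30; python3 - <<'E'
from rig import env
from h import *
i=env.get_image('wrist');cv2.imwrite('pics/w20.png',i['color'])
print(env.observe()['grip_width'],plan(env,.6394,.0112,.106,8.0))
E
```

```text
time_s: 37.78
position: [0.4664, -0.0336, 0.0064]
tool_rot: [[0.119, 0.993, 0.001], [0.993, -0.119, -0.0], [-0.0, 0.001, -1.0]]
ft_force: [0.8, 0.1, 0.5]
grip_width: 0.0848
time_s: 38.52
position: [0.4662, -0.0336, 0.0065]
tool_rot: [[0.119, 0.993, 0.001], [0.993, -0.119, -0.0], [-0.0, 0.001, -1.0]]
ft_force: [-2.3, 0.2, 5.5]
grip_width: 0.0595
time_s: 39.4
position: [0.4655, -0.0334, 0.105]
tool_rot: [[0.119, 0.993, -0.002], [0.993, -0.119, 0.001], [0.0, -0.002, -1.0]]
ft_force: [-0.1, 0.5, -0.9]
grip_width: 0.0593
0.05946795981303382 [array([ 64.9, 167.3,  -1.4]), ('turn', np.float64(-14.8), 'q6', np.float64(-11.9))]
```

View pics/w20.png

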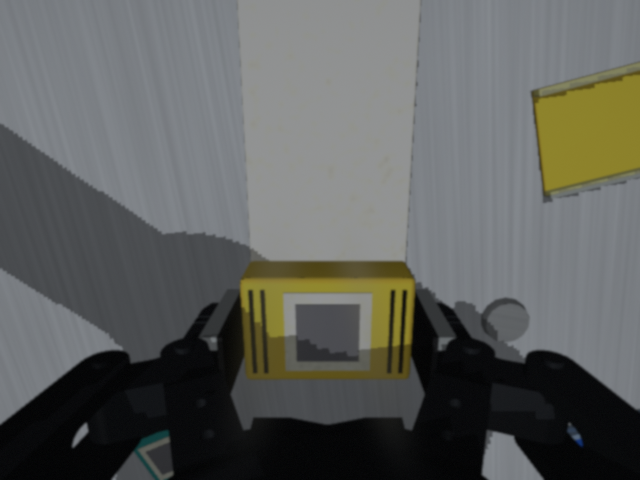

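Yellow held level. To its cradle.

```bash
python3 -m inch '55 6 15 0 -2; 55 17 43 0 -4; 55 29 75 0 -7; 55 41 105 0 -10; 55 51 132 0 -12; 55 59 152 0 -14; 55 63 163 0 -14.8; 55 65 167.3 0 -14.8; 55 65 167.3 0 -14.8;55 65 167.3 0 -14.8'; python3 -m inch '55 0 0 0 0;55 0 0 0 0;55 0 0 0 0'; python3 - <<'E'
from rig import env
from h import *
i=env.get_image('wrist');cv2.imwrite('pics/w21.png',i['color']);np.savez('/tmp/w21.npz',**i)
print(plan(env,.6394,.0112,.007,8.0))
E
```

```text
time_s: 40.7
position: [0.6394, 0.011, 0.1061]
tool_rot: [[-0.138, 0.99, -0.0], [0.99, 0.138, 0.0], [0.0, -0.0, -1.0]]
ft_force: [-0.3, -0.7, -0.8]
grip_width: 0.0596
time_s: 41.08
position: [0.6398, 0.0111, 0.1061]
tool_rot: [[-0.139, 0.99, 0.0], [0.99, 0.139, 0.0], [0.0, 0.0, -1.0]]
ft_force: [1.0, -0.2, -1.2]
grip_width: 0.0594
[array([ 0.2, -0.4, 99. ]), ('turn', np.float64(-0.0), 'q6', np.float64(-17.6))]
```

View pics/w21.png

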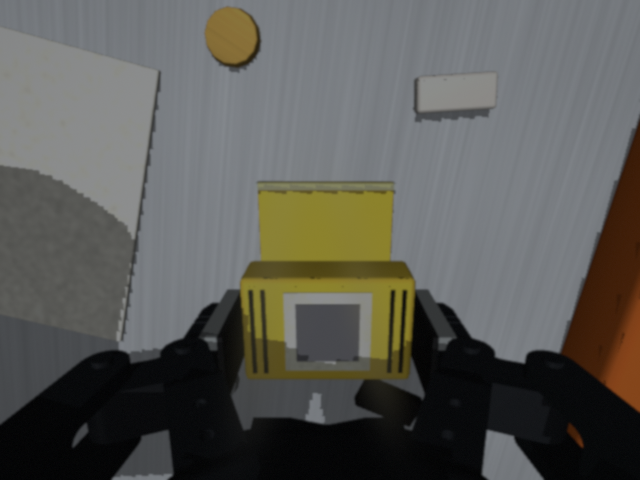

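Aligned. Lowering and releasing.

```bash
python3 -m inch '55 0 0 20 0; 55 0 0 50 0; 55 0 0 75 0; 55 0 0 88 0; 55 0 0 95 0; 55 0 0 99 0; 55 0 0 99 0;55 0 0 99 0;55 0 0 99 0'; python3 -m inch '66 0 0 0 0; 75 0 0 0 0; 85 0 0 0 0; 85 0 0 0 0; 85 0 0 -20 0; 85 0 0 -60 0; 85 0 0 -110 0; 85 -20 0 -150 0; 85 -40 0 -150 0; 85 -40 0 -150 0'; python3 - <<'E'
from rig import env
from h import *
i=env.get_image('wrist');cv2.imwrite('pics/w22.png',i['color'])
print(plan(env,.40,0,.35))
E
```

```text
time_s: 42.25
position: [0.6401, 0.0111, 0.0075]
tool_rot: [[-0.139, 0.99, 0.001], [0.99, 0.139, -0.0], [-0.0, 0.001, -1.0]]
ft_force: [-0.7, 0.8, -0.1]
grip_width: 0.0591
time_s: 43.5
position: [0.6451, -0.0296, 0.156]
tool_rot: [[-0.137, 0.991, -0.001], [0.991, 0.137, 0.0], [0.0, -0.001, -1.0]]
ft_force: [-0.5, 0.5, -1.3]
grip_width: 0.0849
[array([  62.4, -239.1, -193.8])]
```

View pics/w22.png

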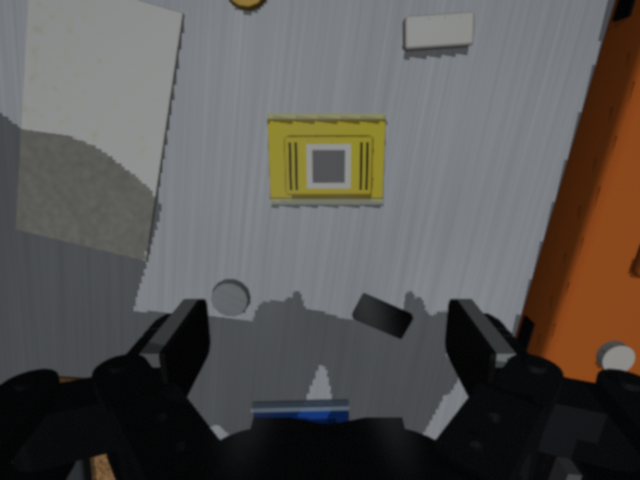

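Yellow is centred. I'll raise the arm back out of the way and check everything from the top and scene views.

```bash
python3 -m inch '85 5 -20 -25 0; 85 15 -60 -60 0; 85 25 -100 -95 0; 85 35 -140 -130 0; 85 45 -175 -160 0; 85 53 -205 -180 0; 85 60 -230 -190 0; 85 60 -235 -190 0; 85 60 -235 -190 0; 85 60 -235 -190 0'; python3 - <<'E'
from rig import env
from h import *
for n in ['top','scene']:
    i=env.get_image(n);cv2.imwrite(f'pics/{n}_end.png',i['color']);H=hsv(i);h,s,v=H[...,0],H[...,1],H[...,2]
    for k,c in dict(red=(.6658,.2108),yel=(.6394,.0112),blue=(.6502,-.2305)).items():
        # label: pale/dark region in cartridge top
        p=proj(i,[[*c,.024]])[0];x,y=p.round().astype(int);roi=np.zeros(v.shape,bool);roi[y-12:y+13,x-12:x+13]=1
        print(n,k,'label',[(r[1],r[3]) for r in rect(i,(s<110)&roi,.024,minarea=15)])
    x,y=proj(i,[[.452,.2508,.034]])[0].astype(int);roi=np.zeros(v.shape,bool);roi[y-45:y+45,x-60:x+60]=1
    print(n,'box',rect(i,(h>8)&(h<22)&(s>70)&roi,.034))
E
```

```text
time_s: 44.8
position: [0.405, -0.0018, 0.3461]
tool_rot: [[-0.139, 0.99, -0.002], [0.99, 0.139, 0.001], [0.001, -0.002, -1.0]]
ft_force: [0.2, -1.0, 0.9]
grip_width: 0.0852
top red label [((667.8, 209.3), -80.6)]
top yel label [((641.5, 8.3), 7.9)]
top blue label [((652.5, -233.7), 9.8)]
top box [(array([157., 267.]), (449.9, 260.6), (115.8, 42.3), -81.7)]
scene red label [((666.2, 209.7), -79.4)]
scene yel label [((640.8, 10.0), -79.4)]
scene blue label [((651.1, -232.6), -79.4), ((634.1, -248.6), -31.9)]
scene box [(array([448., 250.]), (465.9, 246.7), (148.2, 58.4), -81.5)]
```

View pics/top_end.png

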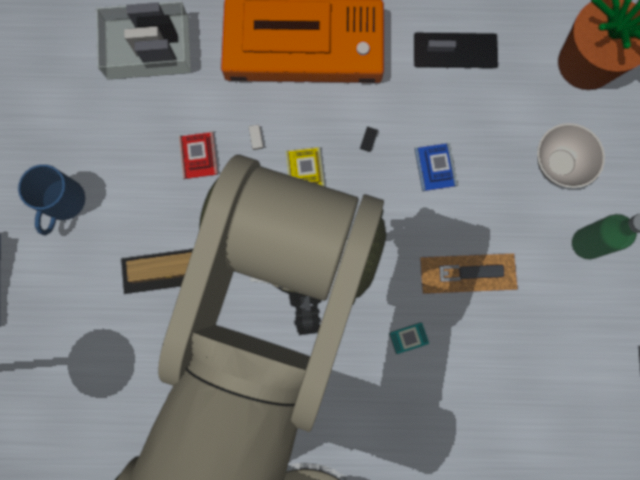

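View pics/scene_end.png

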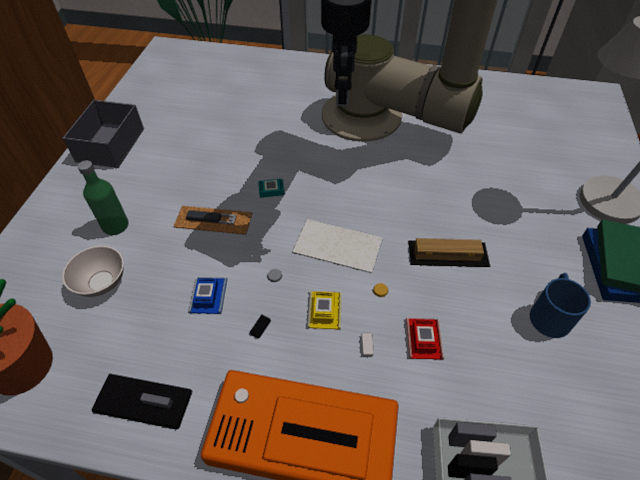

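All five things lie on their places in both views: opener (468,273), box (158,267), red (198,153), yellow (306,166) and blue (438,163) in the top view. The cartridge labels are within 4 mm of the cradle centres. I'll let the arm settle, then hand in.

```bash
python3 -m inch '85 0 0 0 0;85 0 0 0 0;85 0 0 0 0;85 0 0 0 0'; python3 -c "
from rig import env
print(env.close_job())"
```

```text
time_s: 45.4
position: [0.4044, -0.0017, 0.3471]
tool_rot: [[-0.139, 0.99, 0.0], [0.99, 0.139, -0.0], [-0.0, 0.0, -1.0]]
ft_force: [0.7, -0.0, -0.4]
grip_width: 0.0847
the job is handed in; nothing more can be done
None
```

I moved the opener to the cork mat, then the box to the rubber mat, then the red, blue and yellow cartridges into their own cradles. I handed the job in at 45.4 s; the hand-in gives no verdict.

| Thing | Offset from centre | Limit | Alignment |
|---|---|---|---|
| Opener | about 3–5 mm | 15 mm | matches the mat (93.4°) |
| Box | about 1–4 mm | 15 mm | within 0.5° of the mat |
| Cartridges | about 1–4 mm | 12 mm | look square in their cradles |

All five were released and lying flat, and the arm stood clear with the gripper open.

- **Opener grip:** I gripped it about 7 mm off its origin because the arm was still settling when I measured. I allowed for that when placing it.
- **Box check:** the final automatic measurement of the box could not be used. The arm hid one end in the top view, and the scene mask took in the box's side face. The box figures come from the wrist view just after release, and the last pictures show it unmoved.
- **Camera disagreement:** the views differ by 2–3 mm on where the mat centres are, which explains the ranges in the table.

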